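# Snap the cap onto the detergent jug and hold it down

## Robot

A 6-joint arm with a two-finger parallel gripper is mounted at the origin on the work surface. World frame = base frame: x ahead of the robot, y to its left, z up, the work surface at z = 0. Lengths are in m, angles in rad, forces in N, time in s.
With the tool pointing down it reaches from about 0.35 to 0.975 m from the base axis. Payload 4.9 kg.
Tool frame: the origin (TCP) lies on the centre line of the jaws, within the pads' length; the fingertips stand manip.tcp_to_tips ahead of it and the grasp point (between the pads) is the TCP (manip.tcp_to_tips is the distance from the TCP to the fingertips, in m); y points along the fingers, z is the direction in which the jaws open and shut, and the axes are right-handed (so a half turn about y gives the same grasp; the last joint's range is limited). The gripper opens to 85 mm and grips with 20 to 120 N. Pads are 22 mm wide; open, the fingers measure 114 mm over their backs; the gripper's body (76 mm by 85 mm) begins 54 mm behind the grasp point. The pads swing forward as they close: fully open they stand 13 mm farther back than shut.
Start: joints at [0.986, 0.053, 1.613, -0, 1.476, -0.119], TCP at [0.281, 0.558, 0.25] pointing down, gripper open.
Joint ranges: [-3.01, 3.01], [-1.01, 2.22], [0.06, 2.58], [-1.02, 4.17], [0.09, 2.62], [-3.14, 3.14]. Speed limits (rad/s): [2.57, 2.57, 3.14, 3.14, 3.14, 3.14].

## Interface

Orientations are given as a unit quaternion [w, x, y, z].
In Python, from plant import manip gives the robot as it stands.
- The arm moves only by the tool apply_moves, never from a script. Its argument "moves" is a list of rows, each a list of 7 numbers: the gripper's target within -1 to 1 (shut at 1, half-way at 0, fully open at -1), then the shift along the tool's x, y, z in mm, then the turn, a rotation vector about the tool's x, y, z in degrees. A call has 1 to 20 rows; each row shifts and turns the commanded pose from where the row before left it, along the tool's axes as they then stand; what a row does not reach is not made up. A row lasts 1/10 s, in which the tool goes at most 50 mm and 8.59 degrees, less where a joint would pass 70% of its speed; a pose out of reach is approached as far as the arm can. A call with a gripper value outside its range is refused whole. The fingers move at their own pace and stop on an object; the grip force is fixed at half the most. Time passes only in rows, so rows that do not move let the fingers close. It gives the time, the measured TCP pose, the force and the opening at its end, in the units of the state.
- manip.state(): the state, without advancing time (a new reading comes with each control period).
- manip.grab_frame(name): name is "scene" or "top" or "wrist"; returns the picture (400x640x3 uint8, blue, green, red); there is no depth.
- manip.calibration(name): a dict with "mtx" (3x3 intrinsics, pixels), "T" (4x4, takes a point from camera to world coordinates); the wrist camera has in their place "T_tool_cam" (4x4, takes a point from camera to tool coordinates, whose origin is the TCP and whose axes are the tool frame's). Camera axes: x right, y down, z forward; pixel columns grow to the right and rows downward; lengths in m; the calibration is good to about 2 mm. A picture is of the moment at which its call begins: read the wrist's pose just before it. calibration takes no time and is no camera call.
- manip.job_done(): hands the job in, once; it reports no verdict.
The state is a dict: "time": time; "joint_pos": joint angles; "joint_vel": joint speeds; "joint_efforts": joint torques, N m; "tool_pos": TCP position; "tool_rot": TCP orientation; "contact_force": force on the tool from outside, world axes, zero at the start; "ft_torque": the same for the moment, N m; "gripper_width": opening from 0.0 (shut) to 1.0 (fully open).
Only numpy, scipy, OpenCV 4.12 (cv2) and the standard library are available. Lean on these libraries where they do the work, as an engineer would, in place of code of your own. Each camera call takes 0.05 s, during which the arm holds its last target. There are 200 camera calls.

## Task

Take the snap cap by its knob, draw it out of the open end of its dark steel keeper (the lips overhang it, so it cannot be lifted out), and press it straight down onto the neck of the detergent jug until it clicks. Keep pressing after the click, so that the cap squashes the seal ring under it, and finish like that: still gripping the knob and pushing down, without letting go. Leave the bowl, the squeeze bottle and the ramekin (small white cup) alone.

Things in the scene. Friction and masses are not known exactly. Their poses are not given: they have to be found in the camera images.
- cap_grip (a point): Grip point on the loose white snap cap's knob: on the axis, 58 mm above the cap's underside, 12 mm below the knob's top. The knob is a solid round bar 20 mm in diameter, 42 mm high, standing on the cap's flat top; in the keeper its upper 36 mm stand above the keeper's lips. z is the cap's axis, up.
- cap: The same cap (about 60 g): an upright hollow cylinder 44 mm in diameter and 28 mm high (70 mm with the knob), open below, 25 mm deep inside; bore 26 mm through the 3 mm thick bottom lip, 34 mm above it. Origin at the centre of its underside, z up.
- keeper: Dark steel channel screwed to the table, 120 mm long along its x axis, closed at +x, open at -x (roughly towards the robot). Origin: centre of its underside. Floor 4 mm thick, inner width 50 mm. Two lips overhang the cap, undersides 34.5 and tops 37.5 mm above the table, with a 31 mm slot for the knob. The cap stands on the floor, on the middle line; nothing rises above the lips.
- keeper_mouth (a point): Centre of the keeper's open end, 60 mm from its origin along its -x; same axes. The cap is clear of the lips once its centre is 25 mm or more beyond this point.
- jug: White squat detergent jug (165 x 150 mm, shoulders 120 mm high, loop handle on its +x side) fixed in a steel tray. Origin at the centre of its underside on the table, z up; the upright neck is on this axis: a post 23 mm in diameter, tapering over its last 6 mm to 13 mm. Four sprung round catches, centred 150 mm above the table, stand 3.5 mm out of the post.
- neck_top (a point): Top centre of the neck post, 159 mm above the table. Pushing the cap's lip past the catches takes roughly 6 N well centred, up to 20 N if 1 to 2 mm off, from cap underside 153 mm above the table down to about 149 mm; then the force drops, and at 143 mm the catches are out again above the lip (click complete). At 142 mm the cap meets the seal ring.
- seal (a joint): How far the sprung black rubber seal ring (40 mm in diameter) round the foot of the jug's neck is squashed down: 0 free (top 142 mm above the table), 0.005 m at its stop. It takes about 1 N to start and 2 N more per mm, 11 N at the stop.
- bowl: Bystander: steel bowl, 110 mm across and 45 mm high, between keeper and jug. Origin at the centre of its underside.
- squeeze: Bystander: clear squeeze bottle, 60 mm in diameter and 170 mm tall, beyond the work. Origin at the centre of its underside.
- ramekin: Bystander: small white ceramic ramekin, 60 mm across and 38 mm high, on the robot's side of the bowl. Origin at the centre of its underside.
There are look-alikes about, which are no part of the job. What is shaped like the keeper but green is not meant.

How it is judged:
On the way, in this order (a step that is already met when the one before it is completed fails the run):
1. the cap is drawn out of the keeper's open end (x of cap in the frame of keeper below -0.082 m and distance between cap and keeper_mouth below 0.12 m), for 0.05 s.
2. the cap has clicked: its lip is past the catches on the jug's neck (horizontal distance between cap and jug below 0.004 m and z of cap in the frame of jug below 0.1432 m and angle between the z axis of cap and the z axis of jug, either way round below 0.12 rad), for 0.05 s.
At the end, for the whole second after the job is handed in: Cap upright (7 deg) and centred (4 mm) on the neck, past the catches, its underside below 141.5 mm over the table; still pressed so that the seal ring is squashed by over 1.5 mm (4 N), fingers still holding the knob (grasp point within 26 mm of the grip point, over 2 N) (horizontal distance between cap and jug below 0.004 m and z of cap in the frame of jug below 0.1415 m and angle between the z axis of cap and the z axis of jug, either way round below 0.12 rad and value of joint seal above 0.0015 m and contact force between the fingers and cap above 2 N and distance between the grasp point and cap_grip below 0.026 m); the arm keeps its last pose, push and grip.
It fails at once if the bowl, squeeze bottle or ramekin is pushed more than 30 mm (distance of any of bowl, squeeze, ramekin from where it was at the start of the episode above 0.03 m).
It also fails if it takes over 45 s, if anything falls off the work surface, if the arm or the gripper's body presses on something with over 40 N, if the wrist force passes 120 N, or if a joint passes its speed limit or range.

## Working session

There is one attempt and no reset: what is moved stays moved. The work goes in short steps, Python scripts to look and compute and a tool call to move; the robot and the scene stay as the last step left them, time stands still between calls to the robot, and variables do not carry over. Pictures are saved under pics/ and viewed, about 8 in all and at most 12, crops included, and the job is handed in when it is done.

Besides the shell and the picture viewer there is one more tool, called as a command line: name --pt "numbers of a row" for each row, then --argument value for the rest. apply_moves: Moves the arm, as the interface text tells. Its arguments: {"type":"object","properties":{"moves":{"type":"array","items":{"type":"array","items":{"type":"number"}}}},"required":["moves"]}

```bash
mkdir -p pics; ls
python3 - <<'E'
from plant import manip
import cv2,numpy as np
np.set_printoptions(precision=4,suppress=True)
print(manip.state(), manip.tcp_to_tips)
for n in("scene","top","wrist"):
    c=manip.calibration(n);print(n,c)
a=manip.grab_frame("scene");b=manip.grab_frame("top");
cv2.imwrite("pics/scene0.png",a);cv2.imwrite("pics/top0.png",b)
E
```

```text
pics
{'time': 0.0, 'joint_pos': array([ 0.986 ,  0.0534,  1.6143,  0.    ,  1.476 , -0.119 ]), 'joint_vel': array([-0.0002,  0.0012, -0.0007, -0.0013, -0.0001, -0.0012]), 'joint_efforts': array([ -0.002 , -39.3673, -37.0185,  -0.0003,   0.0072,  -0.    ]), 'tool_pos': array([0.2804, 0.5579, 0.2491]), 'tool_rot': array([-0.6873,  0.6887, -0.1635,  0.1629]), 'contact_force': array([0.3216, 0.3069, 0.8454]), 'ft_torque': array([-0.0191,  0.0065,  0.015 ]), 'gripper_width': 0.9987969487091537} 0.019
scene {'mtx': array([[389.3037,   0.    , 316.135 ],
       [  0.    , 389.3037, 200.3777],
       [  0.    ,   0.    ,   1.    ]]), 'T': array([[ 0.647 ,  0.6583, -0.3848,  0.9859],
       [ 0.7624, -0.5513,  0.3387, -0.2284],
       [ 0.0108, -0.5125, -0.8586,  0.9082],
       [ 0.    ,  0.    ,  0.    ,  1.    ]])}
top {'mtx': array([[464.5528,   0.    , 317.4992],
       [  0.    , 464.5528, 188.3708],
       [  0.    ,   0.    ,   1.    ]]), 'T': array([[ 0.0036, -0.9901,  0.14  ,  0.4885],
       [-0.9998, -0.0005,  0.0223,  0.0518],
       [-0.0221, -0.1401, -0.9899,  1.0883],
       [ 0.    ,  0.    ,  0.    ,  1.    ]])}
wrist {'mtx': array([[310.3   ,   0.    , 323.2574],
       [  0.    , 310.3   , 196.9699],
       [  0.    ,   0.    ,   1.    ]]), 'T_tool_cam': array([[-0.0004,  0.9518,  0.3066, -0.0782],
       [ 0.0001, -0.3066,  0.9518, -0.124 ],
       [ 1.    ,  0.0004,  0.0001, -0.    ],
       [ 0.    ,  0.    ,  0.    ,  1.    ]])}
```

View pics/top0.png

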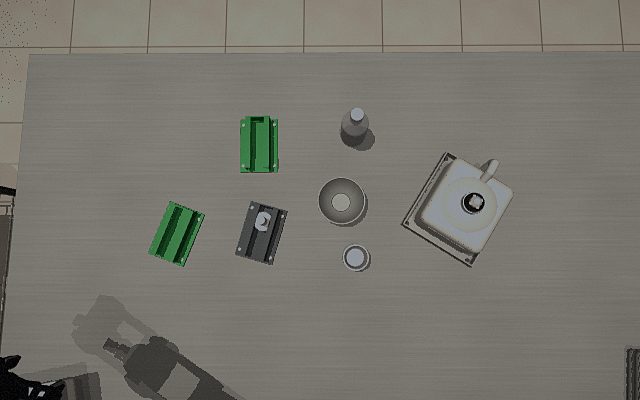

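View pics/scene0.png

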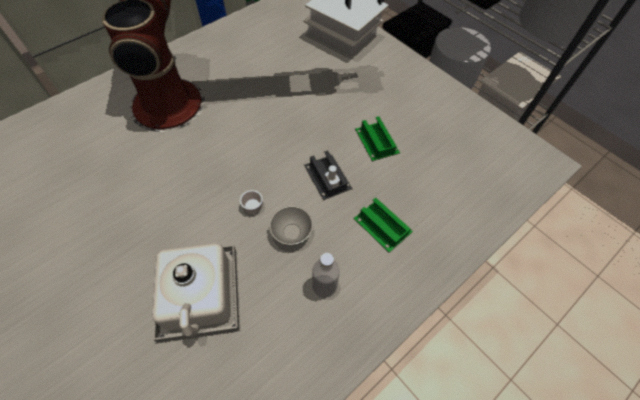

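Top view: the dark keeper is at about (261,232) with the knob at (264,218), its open end towards the bottom. The jug neck is at (475,202), the bowl at (343,202), the ramekin at (356,258) and the squeeze bottle at (355,125). In the scene view the knob is at (333,172) and the neck at (183,268).

```bash
cat > h.py <<'E'
import cv2,numpy as np
from scipy.spatial.transform import Rotation as R
from plant import manip
np.set_printoptions(precision=4,suppress=True)
def camT(n,st=None):
    c=manip.calibration(n)
    if n!="wrist": return c["mtx"],c["T"]
    st=st or manip.state(); q=st["tool_rot"]
    T=np.eye(4);T[:3,:3]=R.from_quat(np.r_[q[1:],q[0]]).as_matrix();T[:3,3]=st["tool_pos"]
    return c["mtx"],T@c["T_tool_cam"]
def ray(n,uv,K_T=None):
    K,T=K_T or camT(n); d=T[:3,:3]@np.linalg.inv(K)@[uv[0],uv[1],1]
    return T[:3,3],d/np.linalg.norm(d)
def plane(n,uv,z,K_T=None):
    o,d=ray(n,uv,K_T); return o+d*(z-o[2])/d[2]
def proj(n,p,K_T=None):
    K,T=K_T or camT(n); q=K@(T[:3,:3].T@(np.asarray(p)-T[:3,3])); return q[:2]/q[2]
def tri(a,ua,b,ub,ka=None,kb=None):
    o1,d1=ray(a,ua,ka);o2,d2=ray(b,ub,kb)
    s=np.linalg.lstsq(np.c_[d1,-d2],o2-o1,rcond=None)[0]
    p,q=o1+d1*s[0],o2+d2*s[1]; return (p+q)/2,np.linalg.norm(p-q)
E
python3 - <<'E'
from h import *
t=cv2.imread("pics/top0.png");s=cv2.imread("pics/scene0.png")
# keeper: dark mask
roi=t[190:275,225:300].astype(int); m=((roi.max(2)<95)&(roi.max(2)-roi.min(2)<30)).astype(np.uint8)
m=cv2.morphologyEx(m,cv2.MORPH_OPEN,np.ones((3,3)))
c=max(cv2.findContours(m,0,2)[0],key=cv2.contourArea)+[225,190]
r=cv2.minAreaRect(c);print(r)
for z in(0,0.0375):
    P=np.array([plane("top",p,z)[:2] for p in cv2.boxPoints(r)]);print(z,P.ravel(),P.mean(0),np.linalg.norm(P-np.roll(P,-1,0),axis=1))
print(tri("top",(264,218),"scene",(333,170)),tri("top",(475,202),"scene",(183,268)))
for n,u,z in(("top",(264,215),.074),("scene",(333,167),.074),("top",(475,202),.159),("scene",(183,267),.159)):print(n,plane(n,u,z))
for n,u in(("bowl",(343,202)),("ram",(356,258)),("sq",(357,115))):print(n,plane("top",u,.04 if n!="sq" else .17))
A=cv2.resize(t[190:275,225:300],None,fx=5,fy=5,interpolation=2)
B=cv2.resize(s[145:205,300:360],(425,425),interpolation=2)
cv2.imwrite("pics/c1.png",np.hstack([A,B]))
E
```

```text
((261.1432800292969, 232.46878051757812), (39.20878601074219, 56.764949798583984), 16.313852310180664)
0 [0.4875 0.2696 0.6153 0.2353 0.5893 0.1458 0.4626 0.1813] [0.5387 0.208 ] [0.1323 0.0932 0.1316 0.0918]
0.0375 [0.4876 0.2621 0.6109 0.229  0.5858 0.1426 0.4635 0.1768] [0.5369 0.2026] [0.1277 0.09   0.127  0.0886]
(array([0.5677, 0.1938, 0.0717]), np.float64(0.00401764058372061)) (array([ 0.5939, -0.2435,  0.151 ]), np.float64(0.0020844894227097536))
top [0.573  0.1919 0.074 ]
scene [0.5625 0.2009 0.074 ]
top [ 0.5926 -0.242   0.159 ]
scene [ 0.5968 -0.2414  0.159 ]
bowl [0.6056 0.0175 0.04  ]
ram [ 0.4802 -0.0109  0.04  ]
sq [ 0.7695 -0.0075  0.17  ]
```

View pics/c1.png

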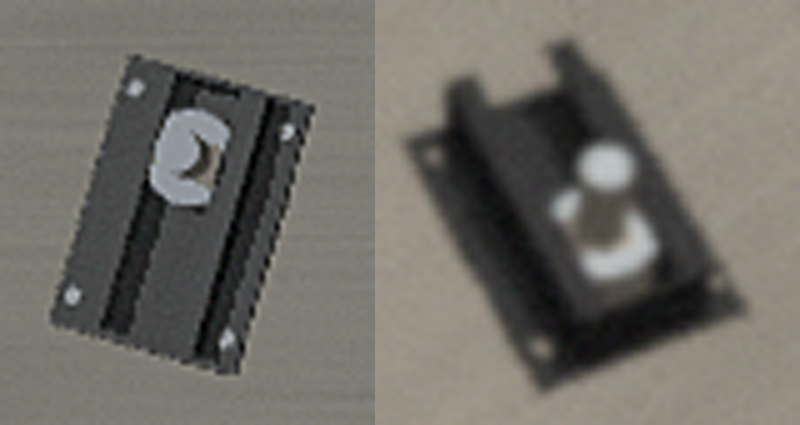

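```bash
cat >> h.py <<'E'
def tool():
    st=manip.state();q=st["tool_rot"];return R.from_quat(np.r_[q[1:],q[0]]).as_matrix(),st["tool_pos"],st
def delta(p,zdir=None):
    """print mm shift in tool axes to p, and turn about tool y (deg) so tool z -> zdir; y -> straight down"""
    M,t,st=tool(); print("shift mm",1000*M.T@(np.asarray(p)-t))
    if zdir is not None:
        z=np.r_[zdir,0]/np.linalg.norm(zdir)
        if z@M[:,2]<0:z=-z
        y=np.array([0,0,-1.]);G=np.c_[np.cross(y,z),y,z]
        print("rotvec deg",np.degrees(R.from_matrix(M.T@G).as_rotvec()))
E
python3 - <<'E'
from h import *
M,t,st=tool();print(M)
a=np.radians(-15.3);x=np.array([np.cos(a),np.sin(a)]);y=np.array([-x[1],x[0]])
delta([.567,.197,.20],y);delta([.567,.197,.20],x)
E
```

```text
[[ 0.8935 -0.0011  0.4491]
 [-0.4491 -0.0016  0.8935]
 [-0.0002 -1.     -0.0019]]
shift mm [ 418.2132   49.4197 -193.7178]
rotvec deg [  0.1085 -11.3846  -0.0249]
shift mm [ 418.2132   49.4197 -193.7178]
rotvec deg [ 0.102  78.6154  0.0639]
```

apply_moves --pt "-1 35 4 -16 0 0 0" --pt "-1 35 4 -16 0 0 0" --pt "-1 35 4 -16 0 0 0" --pt "-1 35 4 -16 0 0 0" --pt "-1 35 4 -16 0 0 0" --pt "-1 35 4 -16 0 0 0" --pt "-1 35 4 -16 0 0 0" --pt "-1 35 4 -16 0 0 0" --pt "-1 35 4 -16 0 0 0" --pt "-1 35 4 -16 0 0 0" --pt "-1 35 4 -16 0 0 0" --pt "-1 33 5 -18 0 0 0" --pt "-1 0 0 0 0 -6 0" --pt "-1 0 0 0 0 -5.4 0" --pt "-1 0 0 0 0 0 0" --pt "-1 0 0 0 0 0 0"

```text
time: 1.7
tool_pos: [0.5668, 0.1973, 0.2009]
tool_rot: [-0.701, 0.701, -0.095, 0.094]
contact_force: [-0.0, 1.0, -0.3]
gripper_width: 0.994
```

Run:
```python
from h import *
M,t,st=tool();print(t,M)
kt=camT("wrist",st);w=manip.grab_frame("wrist");cv2.imwrite("pics/w1.png",w)
print(proj("w",[.567,.198,.074],kt))
```

```text
[0.5668 0.1973 0.2009] [[ 0.9641 -0.0007  0.2655]
 [-0.2655 -0.0002  0.9641]
 [-0.0006 -1.     -0.0003]]
[324.2567 194.1539]
```

View pics/w1.png

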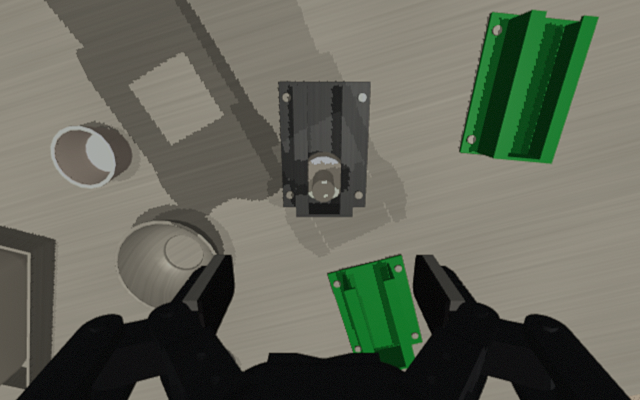

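The wrist view is aligned with the keeper, which spans columns 280–370 and rows 82–217. Its open end is at the top (robot side). The knob is near (323,185), in the gripper's shadow, so I'm enlarging that area.

Run:
```python
from h import *
M,t,st=tool();kt=camT("wrist",st)
w=cv2.imread("pics/w1.png");c=w[70:230,260:390]
g=cv2.convertScaleAbs(cv2.resize(c,None,fx=3.7,fy=3.7,interpolation=2),alpha=1.6)
cv2.imwrite("pics/w1c.png",g)
m=(w.max(2)<90).astype(np.uint8)
# screws
for u in((287,98),(362,98),(289,195),(359,195)):print(plane("w",u,.006,kt))
for u in((278,82),(371,82),(366,207),(281,207)):print(plane("w",u,.004,kt))
```

```text
[0.4828 0.1835 0.006 ]
[0.5022 0.2544 0.006 ]
[0.5785 0.1558 0.006 ]
[0.5984 0.2286 0.006 ]
[0.4663 0.1793 0.004 ]
[0.4902 0.2664 0.004 ]
[0.6146 0.2329 0.004 ]
[0.5899 0.1428 0.004 ]
```

View pics/w1c.png

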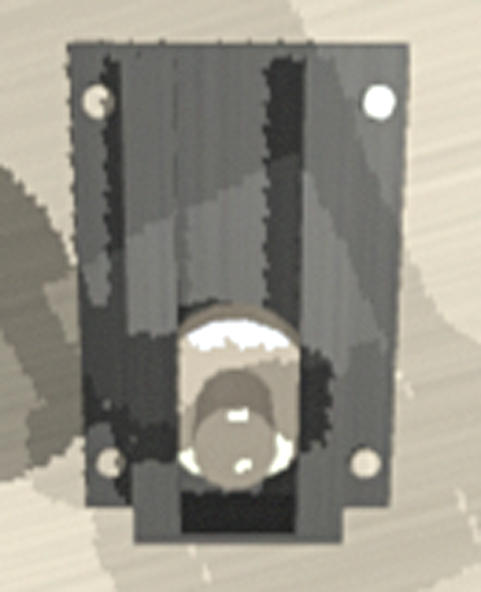

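Run:
```python
from h import *
M,t,st=tool();kt=camT("wrist",st)
k=plane("w",(323.2,190.8),.074,kt);print(k)
print(plane("w",(324.9,100),.0375,kt),plane("w",(324.9,205),.0375,kt))
delta([k[0],k[1],.062])
```

```text
[0.564  0.1981 0.074 ]
[0.4941 0.2188 0.0375] [0.589  0.1929 0.0375]
shift mm [ -2.7696 139.06    -0.145 ]
```

apply_moves --pt "-1 -3 23 0 0 0 0" --pt "-1 0 25 0 0 0 0" --pt "-1 0 25 0 0 0 0" --pt "-1 0 25 0 0 0 0" --pt "-1 0 20 0 0 0 0" --pt "-1 0 12 0 0 0 0" --pt "-1 0 8 0 0 0 0" --pt "-1 0 0 0 0 0 0" --pt "-1 0 0 0 0 0 0"

```text
time: 2.65
tool_pos: [0.5648, 0.1983, 0.0643]
tool_rot: [0.701, -0.701, 0.094, -0.095]
contact_force: [-0.8, -0.3, -0.3]
gripper_width: 1.002
```

apply_moves --pt "1 0 0 0 0 0 0" --pt "1 0 0 0 0 0 0" --pt "1 0 0 0 0 0 0" --pt "1 0 0 0 0 0 0" --pt "1 0 0 0 0 0 0" --pt "1 0 0 0 0 0 0" --pt "1 0 0 0 0 0 0" --pt "1 0 0 0 0 0 0"

```text
time: 3.45
tool_pos: [0.5644, 0.1981, 0.0637]
tool_rot: [0.701, -0.701, 0.094, -0.094]
contact_force: [-0.4, -0.6, 2.1]
gripper_width: 0.218
```

Run:
```python
from h import *
M,t,st=tool();print(st)
w=manip.grab_frame("wrist");s=manip.grab_frame("scene")
cv2.imwrite("pics/g1.png",np.hstack([w[100:400,160:480],cv2.resize(s[130:210,290:375],(320,300),interpolation=2)]))
```

```text
{'time': 3.45, 'joint_pos': array([ 0.2132,  0.1745,  1.8118, -0.0001,  1.1547, -1.0907]), 'joint_vel': array([-0.0007, -0.0014, -0.0004, -0.0009, -0.0009,  0.0015]), 'joint_efforts': array([  0.2925, -38.3125, -31.0179,   0.1098,  -0.0963,   0.0019]), 'tool_pos': array([0.5644, 0.1981, 0.0637]), 'tool_rot': array([ 0.7008, -0.7008,  0.0939, -0.0942]), 'contact_force': array([-0.3701, -0.5626,  2.1185]), 'ft_torque': array([0.0147, 0.0512, 0.004 ]), 'gripper_width': 0.21780444341446525}
```

View pics/g1.png

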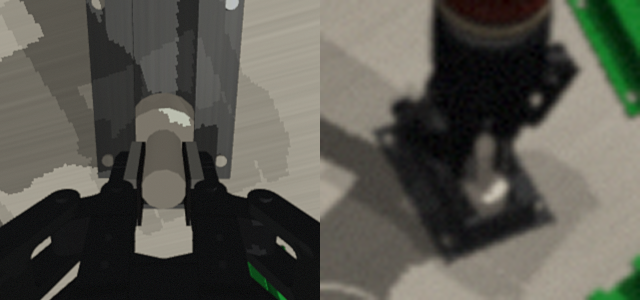

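The knob is gripped between the pads (opening 18.5 mm). Now a 1 mm lift and the pull along the keeper's -x.

apply_moves --pt "1 0 -1 0 0 0 0" --pt "1 -5 0 0 0 0 0" --pt "1 -10 0 0 0 0 0" --pt "1 -10 0 0 0 0 0" --pt "1 -10 0 0 0 0 0"

```text
time: 4.05
tool_pos: [0.5289, 0.2076, 0.0639]
tool_rot: [-0.701, 0.701, -0.094, 0.094]
contact_force: [-0.3, -0.3, -0.6]
gripper_width: 0.213
```

apply_moves --pt "1 -15 0 0 0 0 0" --pt "1 -15 0 0 0 0 0" --pt "1 -15 0 0 0 0 0" --pt "1 -15 0 0 0 0 0" --pt "1 -15 0 0 0 0 0" --pt "1 -15 0 0 0 0 0" --pt "1 0 0 0 0 0 0" --pt "1 0 0 0 0 0 0"

```text
time: 4.85
tool_pos: [0.4435, 0.2313, 0.0645]
tool_rot: [0.701, -0.701, 0.094, -0.094]
contact_force: [0.2, -0.3, -0.3]
gripper_width: 0.219
```

Run:
```python
from h import *
M,t,st=tool();print(t,st["contact_force"],st["gripper_width"])
x=np.array([np.cos(np.radians(-15.5)),np.sin(np.radians(-15.5))]);print("t",(t[:2]-[.5403,.2055])@x)
w=manip.grab_frame("wrist");s=manip.grab_frame("scene")
cv2.imwrite("pics/g2.png",np.hstack([w[100:400,160:480],cv2.resize(s[100:210,260:375],(320,300),interpolation=2)]))
print(M)
delta([.594,-.242,.26])
```

```text
[0.4435 0.2313 0.0645] [ 0.2179 -0.2831 -0.3063] 0.21894553546363987
t -0.10016024084059472
[[ 0.9648  0.0009  0.2631]
 [-0.2631  0.0001  0.9648]
 [ 0.0008 -1.      0.0003]]
shift mm [ 269.5076 -195.3037 -416.7109]
```

View pics/g2.png

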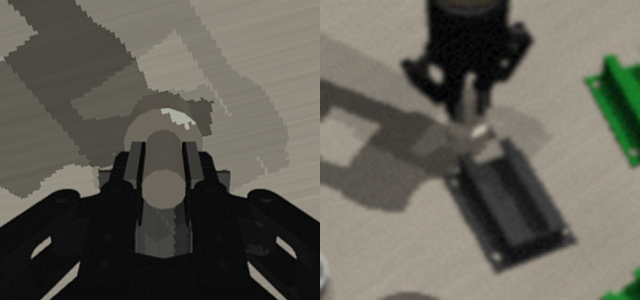

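The cap is out of the keeper (t = -0.100 m). Next I lift it and carry it high to a spot just beyond the neck, so the wrist camera can see the neck without the cap in the way.

apply_moves --pt "1 0 -20 0 0 0 0" --pt "1 0 -35 0 0 0 0" --pt "1 0 -35 0 0 0 0" --pt "1 0 -35 0 0 0 0" --pt "1 0 -35 0 0 0 0" --pt "1 0 -35 0 0 0 0" --pt "1 25 0 -31 0 0 0" --pt "1 25 0 -32 0 0 0" --pt "1 25 0 -32 0 0 0" --pt "1 25 0 -32 0 0 0" --pt "1 25 0 -32 0 0 0" --pt "1 25 0 -32 0 0 0" --pt "1 25 0 -32 0 0 0" --pt "1 25 0 -32 0 0 0" --pt "1 25 0 -32 0 0 0" --pt "1 25 0 -32 0 0 0" --pt "1 25 0 -32 0 0 0" --pt "1 25 0 -32 0 0 0" --pt "1 30 0 -34 0 0 0" --pt "1 0 0 0 0 0 0"

```text
time: 6.95
tool_pos: [0.6527, -0.2637, 0.2574]
tool_rot: [-0.7, 0.701, -0.096, 0.096]
contact_force: [-0.8, -0.4, -1.0]
gripper_width: 0.213
```

apply_moves --pt "1 0 0 0 0 0 0" --pt "1 0 0 0 0 0 0" --pt "1 0 0 0 0 0 0"

```text
time: 7.25
tool_pos: [0.6518, -0.2571, 0.2597]
tool_rot: [0.701, -0.701, 0.094, -0.094]
contact_force: [-0.7, 1.3, 0.1]
gripper_width: 0.215
```

Run:
```python
from h import *
M,t,st=tool();print(t,st["contact_force"],st["gripper_width"]);print(M)
w=manip.grab_frame("wrist");cv2.imwrite("pics/w3.png",w)
print(proj("w",[.594,-.242,.159],camT("wrist",st)))
cv2.imwrite("pics/w3v.png",cv2.resize(w[50:350,200:450],(500,600),interpolation=2))
```

```text
[ 0.6518 -0.2571  0.2597] [-0.7446  1.2688  0.1202] 0.2146310149193716
[[ 0.9649  0.0003  0.2626]
 [-0.2626 -0.      0.9649]
 [ 0.0003 -1.      0.0001]]
[322.5759 124.3371]
```

View pics/w3v.png

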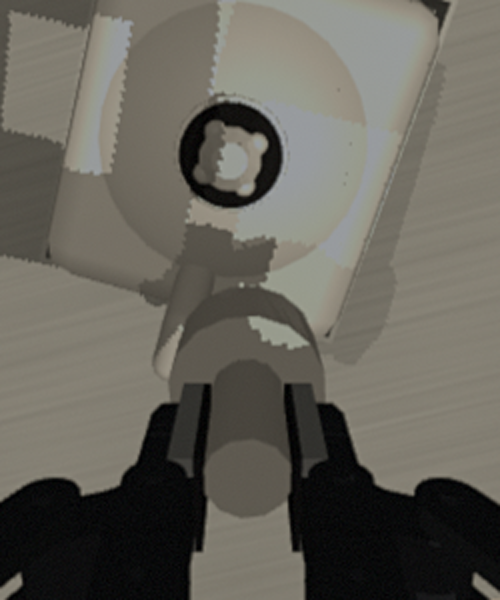

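The seal ring is a black circle at about (315,126) with four catches around the pale post top. The knob's top circle is at (324,289). I'll fit these.

Run:
```python
from h import *
M,t,st=tool();kt=camT("wrist",st)
w=cv2.imread("pics/w3.png")
L=lambda p:1000*M.T@(p-t)   # tool mm
m=(w.max(2)<60).astype(np.uint8);m[:90]=0;m[165:]=0;m[:,:280]=0;m[:,350:]=0
c=max(cv2.findContours(m,0,1)[0],key=cv2.contourArea);e=cv2.fitEllipse(cv2.convexHull(c));print("seal",e)
p=plane("w",e[0],.142,kt);print(p,L(p), "diam mm",1000*np.mean(e[1])/310.3*(kt[1][2,3]-.142))
f=np.array([(215,128),(260,143),(203,178),(247,190)]).mean(0)/2+[200,50]
p=plane("w",f,.150,kt);print("catches",p,L(p))
p=plane("w",(315.2,129),.159,kt);print("post top",p,L(p))
# knob top circle
kz=t[2]+.0108
for v in(288.5,289.5):
  p=plane("w",(323.8,v),kz,kt);print("knob",L(p))
p=plane("w",(323.8,50+363/2+0),kz,kt)
# cap body: left/right limits of rim top and top arc
p=plane("w",(323.3,50+316/2),t[2]-.0592+.028,kt);print("cap top rear edge (exp -22 in x)",L(p))
p=plane("w",(323.3,50+287/2),t[2]-.0592,kt);print("cap bottom rear edge(-22)",L(p))
```

```text
seal ((314.6587829589844, 127.14574432373047), (51.13570785522461, 52.286956787109375), 172.15390014648438)
[ 0.5959 -0.2488  0.142 ] [-56.2794 117.8353  -6.6857] diam mm 40.303656757305205
catches [ 0.5973 -0.2482  0.15  ] [-55.0251 109.836   -5.7686]
post top [ 0.5958 -0.2479  0.159 ] [-56.5275 100.8351  -5.8482]
knob [ -0.9751 -10.8006   0.1478]
knob [ -0.4825 -10.8003   0.1483]
cap top rear edge (exp -22 in x) [-22.0237  31.1866  -0.073 ]
cap bottom rear edge(-22) [-21.4171  59.187   -0.0727]
```

Run:
```python
from h import *
for n,f,r in(("top","top0",(190,215,455,490)),("scene","scene0",(250,285,165,205))):
    i=cv2.imread(f"pics/{f}.png");m=(i.max(2)<70).astype(np.uint8);k=np.zeros_like(m);k[r[0]:r[1],r[2]:r[3]]=m[r[0]:r[1],r[2]:r[3]]
    c=max(cv2.findContours(k,0,1)[0],key=cv2.contourArea);e=cv2.fitEllipse(cv2.convexHull(c));print(n,e,plane(n,e[0],.142),proj(n,[.5959,-.2486,.142]))
```

```text
top ((473.76885986328125, 202.11231994628906), (19.056900024414062, 20.19137954711914), 103.78723907470703) [ 0.5943 -0.2449  0.142 ] [475.5845 201.3383]
scene ((182.60458374023438, 272.8957214355469), (15.993154525756836, 19.389883041381836), 58.37389373779297) [ 0.5986 -0.2488  0.142 ] [182.0271 271.8619]
```

apply_moves --pt "1 -14 0 -1.6 0 0 0" --pt "1 -14 0 -1.6 0 0 0" --pt "1 -14 0 -1.6 0 0 0" --pt "1 -13.7 0 -1.4 0 0 0" --pt "1 0 12 0 0 0 0" --pt "1 0 12 0 0 0 0" --pt "1 0 10 0 0 0 0" --pt "1 0 0 0 0 0 0" --pt "1 0 0 0 0 0 0" --pt "1 0 0 0 0 0 0"

```text
time: 8.3
tool_pos: [0.597, -0.2496, 0.2256]
tool_rot: [-0.701, 0.701, -0.094, 0.094]
contact_force: [0.5, -0.2, -0.0]
gripper_width: 0.219
```

Run:
```python
from h import *
M,t,st=tool();print(t,st["contact_force"],st["ft_torque"],st["gripper_width"]);print(M)
w=manip.grab_frame("wrist");s=manip.grab_frame("scene")
cv2.imwrite("pics/w4.png",w)
cv2.imwrite("pics/w4v.png",np.hstack([cv2.resize(w[150:300,255:395],(560,600),interpolation=2)]))
```

```text
[ 0.597  -0.2496  0.2256] [ 0.5195 -0.2075 -0.0214] [-0.0543 -0.0106 -0.0509] 0.21913954588176937
[[ 0.9646  0.0005  0.2636]
 [-0.2636 -0.0003  0.9646]
 [ 0.0006 -1.     -0.0001]]
```

View pics/w4v.png

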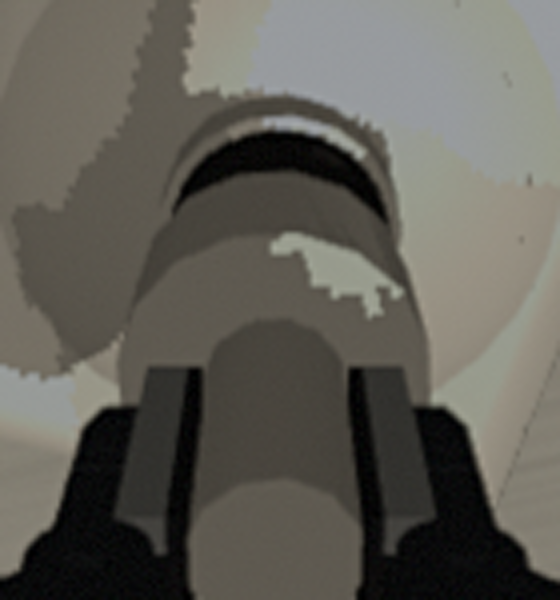

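Run:
```python
from h import *
M,t,st=tool();kt=camT("wrist",st);w=cv2.imread("pics/w4.png")
g=w.max(2).astype(int)
P=[]
for u in range(303,349,2):
    col=g[175:215,u]; d=np.where(col<55)[0]
    if len(d):
        v=175+d[0]-.5; P.append((1000*M.T@(plane("w",(u,v),.142,kt)-t))[[0,2]])
P=np.array(P)
from scipy.optimize import least_squares
f=least_squares(lambda c:np.hypot(*(P-c).T)-20,[0,0],loss="soft_l1");print(f.x,np.abs(f.fun).max(),len(P))
for u,v in((323.8,150+170/4),):print("cap bottom rear",1000*M.T@(plane("w",(u,v),t[2]-.0595,kt)-t))
```

```text
[-1.8314  0.5054] 0.3034865457023379 23
cap bottom rear [-21.9752  59.4745   0.2367]
```

apply_moves --pt "1 -1.5 0 0.5 0 0 0" --pt "1 0 3 0 0 0 0" --pt "1 0 3 0 0 0 0" --pt "1 0 2 0 0 0 0" --pt "1 0 2 0 0 0 0" --pt "1 0 0 0 0 0 0" --pt "1 0 0 0 0 0 0"

```text
time: 9.1
tool_pos: [0.5952, -0.2486, 0.2152]
tool_rot: [0.701, -0.701, 0.094, -0.094]
contact_force: [0.6, -0.1, -1.1]
gripper_width: 0.212
```

```bash
cat > st.py <<'E'
from h import *
M,t,st=tool();print(t,"F",st["contact_force"],"Ftool",M.T@st["contact_force"],"T",st["ft_torque"],st["gripper_width"],st["time"],"capz",t[2]-.0597)
E
python3 st.py
```

```text
[ 0.5952 -0.2486  0.2152] F [ 0.6025 -0.1436 -1.0538] Ftool [0.6192 1.0537 0.0203] T [ 0.0048 -0.0175 -0.0309] 0.21225484194135175 9.1 capz 0.1555135960426925
```

apply_moves --pt "1 0 1 0 0 0 0" --pt "1 0 1 0 0 0 0" --pt "1 0 1 0 0 0 0" --pt "1 0 0 0 0 0 0" --pt "1 0 0 0 0 0 0"

```text
time: 9.6
tool_pos: [0.5956, -0.2487, 0.2127]
tool_rot: [-0.701, 0.701, -0.094, 0.094]
contact_force: [1.7, 0.5, 1.7]
gripper_width: 0.216
```

```bash
python3 st.py
```

```text
[ 0.5956 -0.2487  0.2127] F [1.6908 0.5475 1.6791] Ftool [ 1.4886 -1.6774  0.9739] T [-0.0164 -0.203  -0.0436] 0.21605654402738272 9.6 capz 0.15304785330672327
```

apply_moves --pt "1 0.5 1 0.2 0 0 0" --pt "1 0 1 0 0 0 0" --pt "1 0 1 0 0 0 0" --pt "1 0 0 0 0 0 0" --pt "1 0 0 0 0 0 0"

```text
time: 10.1
tool_pos: [0.5967, -0.2489, 0.2114]
tool_rot: [-0.7, 0.701, -0.093, 0.095]
contact_force: [0.2, 0.9, 7.6]
gripper_width: 0.211
```

```bash
python3 st.py
```

```text
[ 0.5967 -0.2489  0.2114] F [0.1594 0.9365 7.6147] Ftool [-0.0704 -7.6154  0.9411] T [ 0.1865 -0.0435 -0.0344] 0.2106446016877535 10.1 capz 0.1517168520040012
```

apply_moves --pt "1 0 1 0 0 0 0" --pt "1 0 1 0 0 0 0" --pt "1 0 1 0 0 0 0" --pt "1 0 0 0 0 0 0"

```text
time: 10.5
tool_pos: [0.5957, -0.2484, 0.2051]
tool_rot: [0.701, -0.701, 0.094, -0.094]
contact_force: [2.8, -1.1, -3.9]
gripper_width: 0.213
```

```bash
python3 st.py
```

```text
[ 0.5957 -0.2484  0.2051] F [ 2.85   -1.1097 -3.949 ] Ftool [ 3.0435  3.9476 -0.3196] T [-0.0651 -0.5583 -0.0233] 0.21319694284420565 10.5 capz 0.14542284576791312
```

apply_moves --pt "1 0.3 1 0 0 0 0" --pt "1 0 1 0 0 0 0" --pt "1 0 1 0 0 0 0" --pt "1 0 1 0 0 0 0" --pt "1 0 0 0 0 0 0" --pt "1 0 0 0 0 0 0"

```text
time: 11.1
tool_pos: [0.596, -0.2487, 0.2024]
tool_rot: [-0.701, 0.701, -0.094, 0.094]
contact_force: [0.7, 0.1, -0.4]
gripper_width: 0.215
```

```bash
python3 st.py
```

```text
[ 0.596  -0.2487  0.2024] F [ 0.7235  0.099  -0.3703] Ftool [0.6718 0.3703 0.2864] T [-0.011  -0.0376 -0.0303] 0.2147679642651459 11.1 capz 0.1427071738922875
```

apply_moves --pt "1 0 1 0 0 0 0" --pt "1 0 1 0 0 0 0" --pt "1 0 1 0 0 0 0" --pt "1 0 1 0 0 0 0" --pt "1 0 1 0 0 0 0" --pt "1 0 0 0 0 0 0" --pt "1 0 0 0 0 0 0" --pt "1 0 0 0 0 0 0"

```text
time: 11.9
tool_pos: [0.5964, -0.2488, 0.1987]
tool_rot: [-0.701, 0.701, -0.094, 0.094]
contact_force: [-2.5, 1.5, 6.9]
gripper_width: 0.215
```

```bash
python3 st.py
```

```text
[ 0.5964 -0.2488  0.1987] F [-2.5473  1.5293  6.9082] Ftool [-2.8526 -6.9116  0.8016] T [0.2656 0.3419 0.038 ] 0.21491503353160135 11.9 capz 0.13904865934385263
```

apply_moves --pt "1 -0.4 1 0 0 0 0" --pt "1 0 0.5 0 0 0 0" --pt "1 0 0 0 0 0 0" --pt "1 0 0 0 0 0 0" --pt "1 0 0 0 0 0 0" --pt "1 0 0 0 0 0 0"

```text
time: 12.5
tool_pos: [0.5963, -0.2488, 0.198]
tool_rot: [-0.701, 0.701, -0.093, 0.095]
contact_force: [-2.2, 2.3, 8.7]
gripper_width: 0.215
```

```bash
python3 st.py
python3 - <<'E'
from h import *
w=manip.grab_frame("wrist");s=manip.grab_frame("scene")
cv2.imwrite("pics/f.png",np.hstack([cv2.resize(w[150:300,255:395],(400,430),interpolation=2),cv2.resize(s[210:310,140:233],(400,430),interpolation=2)]))
E
python3 st.py
```

```text
[ 0.5963 -0.2488  0.198 ] F [-2.2059  2.2646  8.7376] Ftool [-2.7051 -8.7444  1.5992] T [ 0.3628  0.37   -0.0203] 0.21534491135437064 12.5 capz 0.13827100255100802
[ 0.5963 -0.2488  0.1979] F [-2.3683  0.5032  7.8107] Ftool [-2.4    -7.816  -0.1417] T [0.3228 0.4011 0.0235] 0.21397579224776225 12.6 capz 0.13822797181792115
```

View pics/f.png

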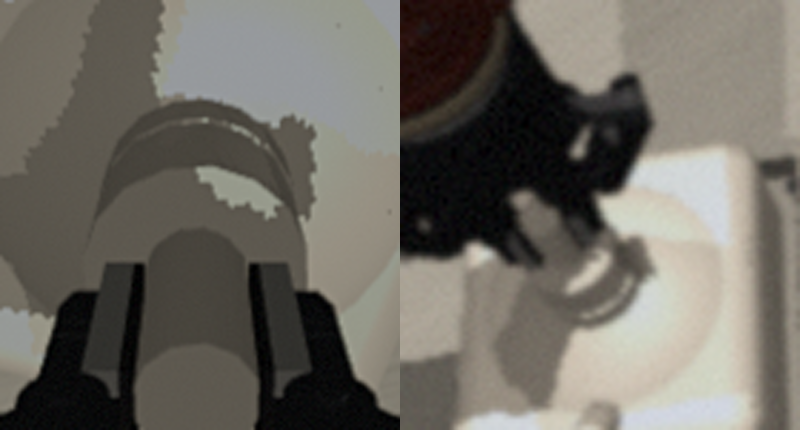

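The cap sits square over the seal, which is now hidden, and the knob has not slipped in the pads. Handing in.

```bash
python3 -c "
from plant import manip
print(manip.job_done())"
```

```text
the job is handed in; nothing more can be done
None
```

I drew the cap out of the open end of the dark keeper, pressed it past the catches on the jug's neck, and handed in with the knob still gripped and pushed down. No verdict is reported.

- **Extraction:** the cap's x in the keeper frame came to about -0.100 m by my measurement, against the limit of -0.082 m.
- **Click:** the push rose to at least 7.6 N with the cap underside near 152 mm. It had turned to a slight downward pull by about 145 mm, so the cap snapped through.
- **Final press:** at about 12.6 s the cap underside was at about 138 mm. The downward push read 7.8 to 8.7 N, which fits a seal squash of about 3.5 mm by the given spring figures. A sideways force of about 2.5 N remained.
- **Last picture:** the cap looked upright and covered the seal ring, and the knob had not slipped between the pads. The gripper opening was steady at about 18 mm.
- **Disagreement:** the top camera put the neck about 4 mm from where the wrist camera did. The scene camera was within 3 mm of the wrist. I used the wrist measurement, and the fit bore it out.
- **Not checked:** the bowl, squeeze bottle and ramekin were not measured again at the end. The carry passed well above them, with no contact force seen at the stops.

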